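# Close and latch the roll-out tray

## Task

Push the blue roll-out tray fully home into its frame, then push each of the two metal latch arms round on its corner post until it lies fully across the front of the tray. Do it all by pushing with the fingertips: do not pick anything up, keep the spray bottle on the tray standing and the goods in the tray, and leave the things on the bench where they are.

Things in the scene. Friction and masses are not known exactly. Their poses are not given: they have to be found in the camera images.
- unit: low blue steel frame fixed on the bench, open towards the robot: two side rails and a rear rail, 50 mm high, 290 mm wide. Origin on the bench in the middle of its front; +x points into the frame (the way the tray goes home), +y to its left rail as the robot sees it, z up. The rails start 8 mm behind the origin and stand 123 to 145 mm to either side of the middle. The place and yaw of the frame vary.
- tray (a joint): how far the blue tray (open box 260 mm deep, 230 mm wide, bottom 15 mm and rim 65 mm above the bench, front wall 5 mm thick) stands out of the frame, in m: 0 = fully home against its stop, when its front face is in the plane of the frame's origin; grows as it comes out towards the frame's -x, up to 0.16. It slides with about 2 N of friction plus damping of 12 N per m/s and stays where left.
- tray_handle (a point): middle of the bar of the tray's handle, a fixed round bar 10 mm thick and 64 mm long parallel to the tray's front face, its axis 32 mm out from that face and 40 mm above the bench. It moves with the tray; the tray can be pushed here or on its front face.
- latch_left (a joint): angle of the left latch arm (on the frame's +y post), rad: 0 = against its stop, lying fully across the front (arm points along the frame's -y); 1.57 = points straight out of the frame (frame's -x); grows further as it swings outwards, up to 2.45. About 0.12 N m of friction; it stays where left.
- latch_left_pivot (a point): point on the vertical turning axis of the left latch arm, at the arm's mid-height, 51 mm above the bench; fixed to the frame at 12 mm in front of the front plane and 150 mm to the left of the middle. The hub is 22 mm across and its cap reaches 73 mm above the bench.
- latch_left_end (a point): middle of the free end of the left latch arm, a flat bare metal bar standing on edge: 95 mm long from the turning axis, 10 mm thick, 22 mm high (40 to 62 mm above the bench, free space below it). Moves with the arm.
- latch_right (a joint): angle of the right latch arm (on the frame's -y post), rad: 0 = against its stop, lying fully across the front (arm points along the frame's +y); 1.57 = points straight out of the frame (frame's -x); grows further as it swings outwards, up to 2.45. Friction as on the left.
- latch_right_pivot (a point): as latch_left_pivot, 150 mm to the right of the middle.
- latch_right_end (a point): as latch_left_end, for the right latch arm (same sizes).
- spray: spray bottle standing loose on the tray floor (20 mm above the bench), 60 mm diameter, 160 mm tall, white trigger head; origin at the centre of its underside, z along its axis. It may sit anywhere in the left part of the tray, its axis at least 110 mm behind the tray's front face at the start.
- tape: roll of tape lying on the tray floor, right rear part, 76 mm across, 24 mm high; origin at the centre of its underside.
- wheel: rubber caster wheel lying flat on the tray floor, right front part, 90 mm across, 36 mm high; origin at the centre of its underside.
- jar: jar standing on the bench right of the frame, 64 mm across, 85 mm tall; origin at the centre of its underside. Leave alone.
- carton: small cardboard carton on the bench left of the frame, 80 x 60 x 50 mm; origin at the centre of its underside. Leave alone.
- driver: screwdriver about 200 mm long lying on the bench in front and to the left, roughly crosswise; origin on the bench at the middle of its length. Leave alone.
- measure: tape measure, 70 x 36 x 51 mm, on the bench in front and to the right; origin at the centre of its underside. Leave alone.
- cup: steel cup, 70 mm across, 80 mm tall, on the bench to the right, a little nearer to the robot than the jar; origin at the centre of its underside. Leave alone.
Things that resemble listed ones, but are neither listed nor needed, are in the scene too. Of the things shaped like the wheel, the rubber one is meant. What is shaped like the tape but turquoise is not meant.

How it is judged:
By the outcome, as a careful person would: the job done as asked, in the order asked, and still so for the second after the job is handed in, with the robot touching nothing.
It also fails if it takes over 53 s, if anything falls off the work surface, if the arm or the gripper's body presses on something with over 40 N, if the wrist force passes 120 N, or if a joint passes its speed limit or range.

## Robot

A 6-joint arm with a two-finger parallel gripper is mounted at the origin on the work surface. World frame = base frame: x ahead of the robot, y to its left, z up, the work surface at z = 0. Lengths are in m, angles in rad, forces in N, time in s.
With the tool pointing down it reaches from about 0.3 to 0.75 m from the base axis. Payload 8.5 kg.
Tool frame: the origin (TCP) lies midway between the tips of the shut fingers; the grasp point (between the pads) lies 19 mm behind it; z points along the fingers, y is the line along which they close (so a half turn about z gives the same grasp; the last joint's range is limited). The gripper opens to 85 mm and grips with 20 to 120 N. Pads are 22 mm wide; open, the fingers measure 114 mm over their backs; the gripper's body (76 mm by 85 mm) begins 54 mm behind the grasp point. The pads swing forward as they close: fully open they stand 13 mm farther back than shut.
Start: joints at [1.02, 0.381, 1.297, -0, 1.464, -0.215], TCP at [0.181, 0.519, 0.231] pointing down, gripper open.
Joint ranges: [-3.11, 3.11], [-0.89, 2.33], [0.22, 2.48], [-1.42, 4.56], [0.17, 2.85], [-2.88, 2.88]. Speed limits (rad/s): [2.39, 2.39, 3.14, 3.14, 3.14, 3.14].

## Interface

Orientations are given as a unit quaternion [w, x, y, z].
In Python, from rig import sense, capture, camera_model, job_done, spot_in, pinpoint gives the robot as it stands.
- The arm moves only by the tool servo_tool, never from a script. Its argument "series" is text: rows parted by semicolons, each of 7 numbers parted by spaces: the closure, from 0 (fully open) to 1 (shut), then the shift along the tool's x, y, z each as a share of 2.5 cm, from -1 to 1, then the turn, a rotation vector about the tool's x, y, z each as a share of pi rad, from -1 to 1. In form: fingers x y z ax ay az; .... A call has 1 to 8 rows; each row shifts and turns the commanded pose from where the row before left it, along the tool's axes as they then stand; what a row does not reach is not made up. A row lasts 1/8 s, in which the tool goes at most 62.5 mm and 10.7 degrees, less where a joint would pass 70% of its speed; a pose out of reach is approached as far as the arm can. A call with a number of a shift or a turn outside -1 to 1 is refused whole. A call with a gripper value outside its range is refused whole. The fingers move at their own pace and stop on an object; the grip force is fixed at half the most. Time passes only in rows, so rows that do not move let the fingers close. It gives the time, the measured TCP pose, the force, the opening and the grip force at its end, in the units of the state.
- sense(): the state, without advancing time (a new reading comes with each control period).
- capture(name): name is "scene" or "top" or "wrist"; returns (picture, depth): 400x640x3 uint8, blue, green, red; 400x640 float32, m along the optical axis (not along the pixel's ray), 0 where there is no reading.
- camera_model(name): a dict with "fx", "fy", "cx", "cy" (pixels), "view" (4x4, takes a point from world to camera coordinates); the wrist camera has in their place "hand_eye" (4x4, takes a point from camera to tool coordinates, whose origin is the TCP and whose axes are the flange's). Camera axes: x right, y down, z forward; pixel columns grow to the right and rows downward; lengths in m; the calibration is good to about 2 mm. A picture is of the moment at which its call begins: read the wrist's pose just before it. camera_model takes no time and is no camera call.
- job_done(): hands the job in; it is judged then, once.
Trained networks look in the newest picture that a camera, given by its name, has taken for a name from the list of things; names that differ only in an ending like _2 or _b are one class to them, and where a whole thing is asked for, a point or a joint stands for the part that bears it (a point fixed in the world has none). Each returns a list of dicts, best first, with "score" (0 to 1); they miss things now and then, are a little off and sometimes report something else, mostly with a low value. They report only what shows in the picture. A call takes as long as a camera call. They do not tell look-alikes from the thing itself.
- spot_in(camera, label): "position" ([x, y, z] in m, in world coordinates, good to about 4 mm: the middle of the surface that is visible of it).
- pinpoint(camera, label): "position" ([x, y, z] in m, in world coordinates, good to about 4 mm: a listed point, or the origin of a listed thing).
The state is a dict: "t": time; "joint_pos": joint angles; "joint_velocities": joint speeds; "joint_efforts": joint torques, N m; "ee_pos": TCP position; "orientation": TCP orientation; "wrist_force": force on the tool from outside, world axes, zero at the start; "moment": the same for the moment, N m; "finger_gap": finger opening in m; "grip_force": force on a finger pad.
Only numpy, scipy, OpenCV 4.12 (cv2) and the standard library are available. Lean on these libraries where they do the work, as an engineer would, in place of code of your own. Each camera call takes 0.05 s, during which the arm holds its last target. There are 200 camera calls.

## Working session

There is one attempt and no reset: what is moved stays moved. The work goes in short steps, Python scripts to look and compute and a tool call to move; the robot and the scene stay as the last step left them, time stands still between calls to the robot, and variables do not carry over. Pictures are saved under pics/ and viewed, at most 10 in all, crops included, and the job is handed in when it is done.

Besides the shell and the picture viewer there is one more tool, called after "Call:" in YAML: its name, and indented under it one key for each argument. servo_tool: Moves the arm, as the interface text tells. Its arguments: {"type":"object","properties":{"series":{"type":"string"}},"required":["series"]}

```bash
mkdir -p pics; cat > h.py <<'E'
import numpy as np, cv2
from rig import *
E
python3 - <<'E'
from h import *
for c in ("scene","top"):
    p,d=capture(c); cv2.imwrite(f"pics/{c}0.png",p)
    for l in ["tray_handle","latch_left_pivot","latch_left_end","latch_right_pivot","latch_right_end","spray","wheel","driver","measure","cup"]:
        r=pinpoint(c,l)
        print(c,l,[(np.round(q["position"],3).tolist(),round(q["score"],2)) for q in r[:2]])
s=sense();print(s["t"],s["ee_pos"],s["orientation"],s["wrist_force"])
E
```

```text
scene tray_handle [([0.479, 0.038, 0.047], 0.72)]
scene latch_left_pivot [([0.623, 0.184, 0.054], 0.79), ([0.65, -0.262, 0.001], 0.49)]
scene latch_left_end [([0.536, 0.223, 0.051], 0.87)]
scene latch_right_pivot [([0.633, -0.111, 0.052], 0.62)]
scene latch_right_end [([0.546, -0.135, 0.052], 0.77)]
scene spray [([0.677, 0.096, 0.021], 0.85)]
scene wheel [([0.402, -0.042, -0.002], 0.96), ([0.614, -0.019, 0.022], 0.81)]
scene driver [([0.419, 0.297, 0.002], 0.95)]
scene measure [([0.413, -0.218, 0.001], 0.81)]
scene cup [([0.534, -0.293, -0.0], 0.77)]
top tray_handle [([0.476, 0.035, 0.042], 0.93), ([0.635, -0.111, 0.05], 0.57)]
top latch_left_pivot [([0.618, 0.19, 0.048], 0.7)]
top latch_left_end [([0.541, 0.229, 0.054], 0.5)]
top latch_right_pivot [([0.638, -0.113, 0.049], 0.62)]
top latch_right_end [([0.545, -0.131, 0.048], 0.58), ([0.65, -0.264, -0.001], 0.32)]
top spray [([0.679, 0.097, 0.02], 0.78), ([0.648, -0.264, -0.001], 0.73)]
top wheel [([0.398, -0.046, -0.002], 0.76), ([0.612, -0.027, 0.021], 0.71)]
top driver [([0.419, 0.294, -0.002], 0.65)]
top measure [([0.413, -0.221, -0.002], 0.77)]
top cup [([0.537, -0.292, 0.003], 0.79), ([0.414, -0.223, 0.004], 0.64)]
1.1 [0.18125954 0.51925487 0.23134403] [2.73986381e-05 1.67135711e-01 9.85933899e-01 5.43790655e-06] [0.71994073 1.05082562 0.78414394]
```

View pics/scene0.png

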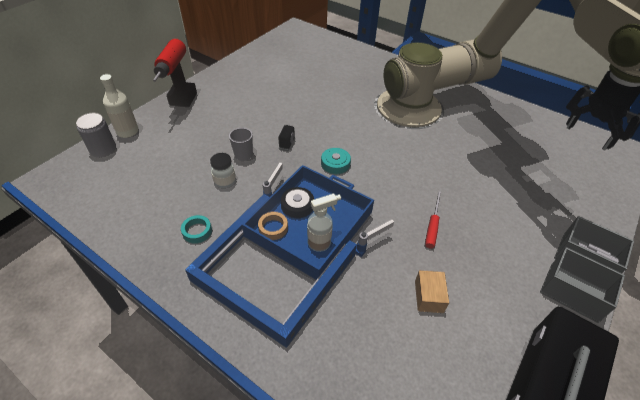

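View pics/top0.png

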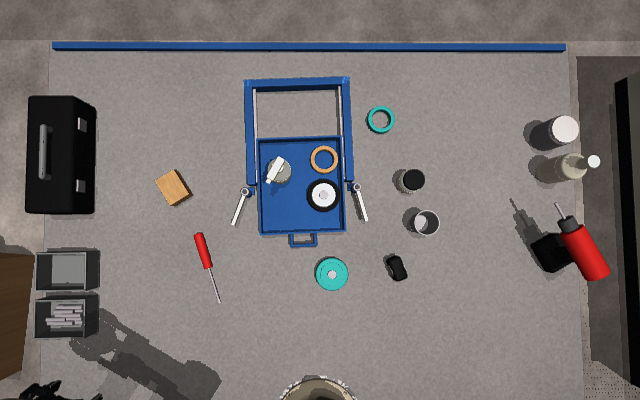

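Call:
servo_tool:
  series: "1 0 0 0 0 0 -0.04;1 0 0 0 0 0 -0.04;1 0 0 0 0 0 -0.04;1 -0.5 -1 0 0 0 0;1 -0.5 -1 0 0 0 0;1 -0.5 -1 0 0 0 0;1 -0.5 -1 0 0 0 0;1 -0.5 -1 0 0 0 0"

```text
t: 2.1
ee_pos: [0.2492, 0.3961, 0.2314]
orientation: [0.0, -0.021, 1.0, 0.0]
wrist_force: [0.3, 0.3, 0.3]
finger_gap: -0.0001
grip_force: 0.0
```

Call:
servo_tool:
  series: "1 -0.48 -0.97 0.3 0 0 0;1 -0.48 -0.97 0.3 0 0 0;1 -0.48 -0.97 0.3 0 0 0;1 -0.48 -0.97 0.3 0 0 0;1 -0.48 -0.97 0.3 0 0 0;1 -0.48 -0.97 0.3 0 0 0;1 -0.48 -0.97 0.3 0 0 0;1 -0.48 -0.97 0.3 0 0 0"

```text
t: 3.1
ee_pos: [0.3532, 0.2063, 0.1713]
orientation: [0.0, -0.021, 1.0, 0.0]
wrist_force: [-0.1, 0.0, 0.4]
finger_gap: 0.0
grip_force: 0.0
```

Call:
servo_tool:
  series: "1 -0.48 -0.97 0.3 0 0 0;1 -0.48 -0.97 0.3 0 0 0;1 -0.48 -0.97 0.3 0 0 0;1 -0.48 -0.97 0.3 0 0 0;1 -0.48 -0.97 0.3 0 0 0;1 -0.48 -0.97 0.3 0 0 0;1 -0.48 -0.97 0.3 0 0 0;1 0 0 0 0 0 0"

```text
t: 4.1
ee_pos: [0.4441, 0.0399, 0.1185]
orientation: [-0.0, -0.019, 1.0, 0.0]
wrist_force: [0.5, 1.1, 0.4]
finger_gap: -0.0003
grip_force: 0.0
```

Call:
servo_tool:
  series: "1 0 0 0.83 0 0 0;1 0 0 0.83 0 0 0;1 0 0 0.83 0 0 0;1 0 0 0.83 0 0 0;1 -0.2 0 0 0 0 0;1 -0.2 0 0 0 0 0;1 -0.2 0 0 0 0 0;1 -0.2 0 0 0 0 0"

```text
t: 5.1
ee_pos: [0.4641, 0.0418, 0.0363]
orientation: [0.0, -0.021, 1.0, -0.0]
wrist_force: [-4.6, -0.6, 2.5]
finger_gap: -0.0001
grip_force: 2.3
```

Call:
servo_tool:
  series: "1 -0.25 0 0 0 0 0;1 -0.3 0 0 0 0 0;1 -0.35 0 0 0 0 0;1 -0.4 0 0 0 0 0;1 -0.4 0 0 0 0 0;1 -0.4 0 0 0 0 0;1 -0.4 0 0 0 0 0;1 -0.4 0 0 0 0 0"

```text
t: 6.1
ee_pos: [0.5367, 0.0447, 0.0358]
orientation: [-0.0, -0.021, 1.0, -0.0]
wrist_force: [-3.6, -1.8, 1.2]
finger_gap: 0.0003
grip_force: 1.5
```

Call:
servo_tool:
  series: "1 -0.4 0 0 0 0 0;1 -0.4 0 0 0 0 0;1 -0.3 0 0 0 0 0;1 -0.2 0 0 0 0 0;1 -0.2 0 0 0 0 0;1 -0.15 0 0 0 0 0;1 -0.1 0 0 0 0 0;1 -0.1 0 0 0 0 0"

```text
t: 7.1
ee_pos: [0.5823, 0.0466, 0.0358]
orientation: [-0.0, -0.021, 1.0, -0.0]
wrist_force: [-2.0, -2.1, -0.9]
finger_gap: 0.0003
grip_force: 1.1
```

```bash
python3 - <<'E'
from h import *
for c in ("scene","top"):
    p,d=capture(c); cv2.imwrite(f"pics/{c}1.png",p)
    for l in ["tray_handle"]:
        r=pinpoint(c,l)
        print(c,l,[(np.round(q["position"],3).tolist(),round(q["score"],2)) for q in r[:2]])
E
```

```text
scene tray_handle [([0.6, 0.042, 0.043], 0.84), ([0.542, -0.135, 0.05], 0.72)]
top tray_handle []
```

Keep pushing slowly until the stop shows in the force.

Call:
servo_tool:
  series: "1 -0.12 0 0 0 0 0;1 -0.12 0 0 0 0 0;1 -0.12 0 0 0 0 0;1 -0.12 0 0 0 0 0"

```text
t: 7.8
ee_pos: [0.5933, 0.0472, 0.0358]
orientation: [-0.002, -0.021, 1.0, 0.0]
wrist_force: [-13.5, -1.3, 9.5]
finger_gap: -0.0001
grip_force: 6.7
```

Call:
servo_tool:
  series: "1 -0.12 0 0 0 0 0;1 -0.08 0 0 0 0 0;1 0 0 0 0 0 0"

```text
t: 8.18
ee_pos: [0.5936, 0.0473, 0.0357]
orientation: [-0.007, -0.021, 1.0, -0.0]
wrist_force: [-27.9, -3.2, 19.0]
finger_gap: 0.0002
grip_force: 14.2
```

Call:
servo_tool:
  series: "1 0.4 0 0 0 0 0;1 0.7 0 0 0 0 0;1 0 0 -1 0 0 0;1 0 0 -1 0 0 0;1 0 0.6 -1 0 0 0;1 0 1 0 0 0 0;1 0 1 0 0 0 0;1 0 1 0 0 0 0"

```text
t: 9.18
ee_pos: [0.5687, 0.137, 0.111]
orientation: [0.001, -0.02, 1.0, 0.0]
wrist_force: [-0.4, 0.3, -1.5]
finger_gap: -0.0004
grip_force: 0.0
```

Call:
servo_tool:
  series: "1 0 1 0 0 0 0;1 0 1 0 0 0 0;1 -0.2 1 0 0 0 0;1 -0.2 1 0 0 0 0;1 0 0.6 0 0 0 0;1 0 0 0 0 0 0"

```text
t: 9.93
ee_pos: [0.5733, 0.252, 0.1107]
orientation: [0.0, -0.021, 1.0, 0.0]
wrist_force: [-0.1, -0.3, 0.0]
finger_gap: -0.0002
grip_force: 0.0
```

```bash
python3 - <<'E'
from h import *
for c in ("scene","top"):
    p,d=capture(c); cv2.imwrite(f"pics/{c}2.png",p)
    for l in ["tray_handle","latch_left_end","latch_right_end","spray"]:
        r=pinpoint(c,l)
        print(c,l,[(np.round(q["position"],3).tolist(),round(q["score"],2)) for q in r[:2]])
print(sense()["ee_pos"],sense()["t"])
E
```

```text
scene tray_handle [([0.61, 0.042, 0.042], 0.57), ([0.844, -0.019, 0.023], 0.23)]
scene latch_left_end [([0.536, 0.221, 0.054], 0.64), ([0.843, -0.021, 0.026], 0.53)]
scene latch_right_end [([0.546, -0.133, 0.052], 0.68)]
scene spray [([0.805, 0.1, 0.024], 0.57), ([0.609, 0.041, 0.045], 0.35)]
top tray_handle [([0.609, 0.04, 0.041], 0.81), ([0.537, -0.296, 0.003], 0.31)]
top latch_left_end [([0.539, 0.227, 0.056], 0.6), ([0.545, -0.136, 0.049], 0.53)]
top latch_right_end [([0.54, -0.134, 0.05], 0.65)]
top spray [([0.81, 0.103, 0.02], 0.97), ([0.412, -0.222, 0.001], 0.16)]
[0.57344077 0.25116313 0.11088051] 10.425
```

View pics/scene2.png

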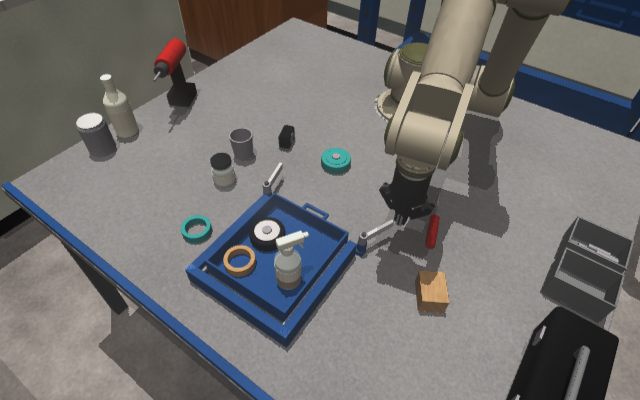

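```bash
cat >> h.py <<'E'
def arc(P,side,tcp,yaw=0.042,r=0.07,n=16,th0=2.05,lead=0.003):
    # shifts in tool axes (tool x=-frame x, tool y=+frame y), shares of 25 mm
    R=np.array([[np.cos(yaw),-np.sin(yaw)],[np.sin(yaw),np.cos(yaw)]])
    cur=R.T@(np.array(tcp[:2])-P)
    for t in np.linspace(th0,0,n):
        u=np.array([-np.sin(t),-side*np.cos(t)]); v=np.array([-np.cos(t),side*np.sin(t)])
        h=.005-lead+.011*abs(v[0])+.015*abs(v[1])
        w=r*u+h*v; d=w-cur; cur=w
        print(round(t,2),np.round([-d[0]/.025,d[1]/.025],2), np.round(R@w+P,3))
E
python3 -c "
from h import *
arc(np.array([.621,.187]),1,[.5733,.252])"
```

```text
2.05 [ 0.31 -0.66] [0.566 0.235]
1.91 [ 0.26 -0.33] [0.56  0.227]
1.78 [ 0.22 -0.37] [0.555 0.217]
1.64 [ 0.16 -0.41] [0.552 0.207]
1.5 [ 0.1  -0.38] [0.549 0.197]
1.37 [ 0.05 -0.34] [0.549 0.188]
1.23 [ 0.01 -0.36] [0.549 0.179]
1.09 [-0.04 -0.37] [0.55 0.17]
0.96 [-0.1  -0.38] [0.553 0.161]
0.82 [-0.16 -0.37] [0.557 0.152]
0.68 [-0.22 -0.35] [0.563 0.143]
0.55 [-0.28 -0.33] [0.57  0.135]
0.41 [-0.33 -0.29] [0.579 0.128]
0.27 [-0.38 -0.24] [0.589 0.123]
0.14 [-0.42 -0.18] [0.6   0.119]
0.0 [-0.45 -0.11] [0.611 0.117]
```

Call:
servo_tool:
  series: "1 0 0 0.9 0 0 0;1 0 0 0.9 0 0 0;1 0 0 0.75 0 0 0"

```text
t: 10.8
ee_pos: [0.5732, 0.2513, 0.0462]
orientation: [-0.0, -0.021, 1.0, -0.0]
wrist_force: [0.0, 0.1, 0.2]
finger_gap: -0.0003
grip_force: 0.0
```

Call:
servo_tool:
  series: "1 0.31 -0.65 0 0 0 0;1 0.26 -0.33 0 0 0 0;1 0.22 -0.37 0 0 0 0;1 0.16 -0.41 0 0 0 0;1 0.1 -0.38 0 0 0 0;1 0.05 -0.34 0 0 0 0;1 0 -0.36 0 0 0 0;1 -0.04 -0.37 0 0 0 0"

```text
t: 11.8
ee_pos: [0.5501, 0.1696, 0.047]
orientation: [-0.0, -0.021, 1.0, -0.0]
wrist_force: [0.9, 2.4, 0.0]
finger_gap: -0.0002
grip_force: 1.0
```

Call:
servo_tool:
  series: "1 -0.1 -0.38 0 0 0 0;1 -0.16 -0.37 0 0 0 0;1 -0.22 -0.35 0 0 0 0;1 -0.28 -0.33 0 0 0 0;1 -0.33 -0.29 0 0 0 0;1 -0.38 -0.24 0 0 0 0"

```text
t: 12.55
ee_pos: [0.5894, 0.1223, 0.047]
orientation: [-0.0, -0.021, 1.0, -0.0]
wrist_force: [-1.6, 1.6, -0.6]
finger_gap: -0.0003
grip_force: 1.0
```

Call:
servo_tool:
  series: "1 -0.3 -0.1 0 0 0 0;1 -0.3 -0.05 0 0 0 0;1 -0.2 0 0 0 0 0;1 -0.12 0 0 0 0 0;1 -0.12 0 0 0 0 0;1 0 0 0 0 0 0"

```text
t: 13.3
ee_pos: [0.6108, 0.1197, 0.0469]
orientation: [-0.006, -0.021, 1.0, -0.001]
wrist_force: [-20.6, -5.9, 11.3]
finger_gap: 0.0
grip_force: 10.6
```

Call:
servo_tool:
  series: "1 0.4 0 0 0 0 0;1 0.8 0 0 0 0 0;1 0.7 0 0 0 0 0;1 0 0 -1 0 0 0;1 0 0 -1 0 0 0;1 0 -0.6 -0.6 0 0 0;1 0 -1 0 0 0 0;1 0 -1 0 0 0 0"

```text
t: 14.3
ee_pos: [0.5704, 0.0517, 0.1121]
orientation: [0.0, -0.021, 1.0, -0.0]
wrist_force: [1.2, -0.3, -0.7]
finger_gap: -0.0004
grip_force: 0.0
```

Call:
servo_tool:
  series: "1 0 -1 0 0 0 0;1 0 -1 0 0 0 0;1 0 -1 0 0 0 0;1 0 -1 0 0 0 0;1 0 -1 0 0 0 0;1 0 -1 0 0 0 0;1 0 -1 0 0 0 0;1 0 -1 0 0 0 0"

```text
t: 15.3
ee_pos: [0.5783, -0.1484, 0.1119]
orientation: [0.0, -0.02, 1.0, -0.0]
wrist_force: [0.1, 0.2, -0.4]
finger_gap: 0.0
grip_force: 0.0
```

Call:
servo_tool:
  series: "1 0 -0.7 0 0 0 0;1 0 0 0 0 0 0"

```text
t: 15.55
ee_pos: [0.5791, -0.1654, 0.1118]
orientation: [0.0, -0.02, 1.0, 0.0]
wrist_force: [0.1, -0.1, -0.6]
finger_gap: 0.0002
grip_force: 0.0
```

```bash
python3 - <<'E'
from h import *
for c in ("scene","top"):
    p,d=capture(c); cv2.imwrite(f"pics/{c}3.png",p)
print([(np.round(q["position"],3),q["score"]) for q in pinpoint("scene","latch_left_end")[:2]])
e=sense()["ee_pos"];print(e)
arc(np.array([.636,-.112]),-1,e,th0=1.85,n=14)
E
```

```text
[]
[ 0.57910918 -0.16348195  0.11203779]
1.85 [0.12 0.44] [ 0.576 -0.153]
1.71 [0.2  0.41] [ 0.57  -0.143]
1.57 [0.13 0.44] [ 0.567 -0.132]
1.42 [0.07 0.35] [ 0.564 -0.123]
1.28 [0.03 0.37] [ 0.563 -0.114]
1.14 [-0.02  0.39] [ 0.564 -0.104]
1.0 [-0.08  0.39] [ 0.565 -0.094]
0.85 [-0.15  0.39] [ 0.569 -0.084]
0.71 [-0.21  0.37] [ 0.573 -0.075]
0.57 [-0.28  0.35] [ 0.58  -0.066]
0.43 [-0.34  0.31] [ 0.588 -0.058]
0.28 [-0.39  0.25] [ 0.598 -0.051]
0.14 [-0.44  0.19] [ 0.608 -0.046]
0.0 [-0.47  0.11] [ 0.62  -0.043]
```

View pics/scene3.png

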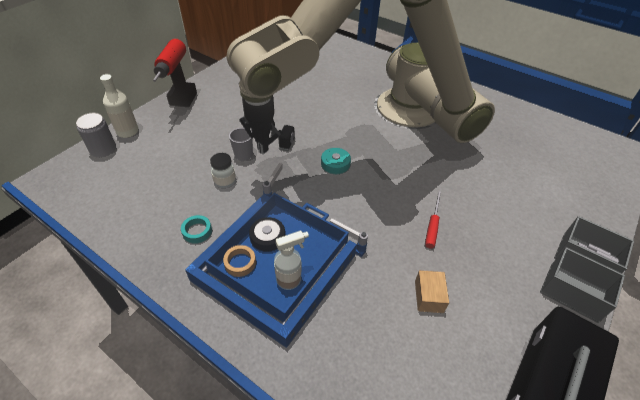

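Call:
servo_tool:
  series: "1 0 0 0.9 0 0 0;1 0 0 0.9 0 0 0;1 0 0 0.8 0 0 0;1 0.12 0.44 0 0 0 0;1 0.2 0.41 0 0 0 0;1 0.13 0.44 0 0 0 0;1 0.07 0.35 0 0 0 0;1 0.03 0.37 0 0 0 0"

```text
t: 16.7
ee_pos: [0.5635, -0.1141, 0.0476]
orientation: [0.0, -0.021, 1.0, -0.0]
wrist_force: [0.8, -2.7, 0.7]
finger_gap: -0.0003
grip_force: 1.1
```

Call:
servo_tool:
  series: "1 -0.02 0.39 0 0 0 0;1 -0.08 0.39 0 0 0 0;1 -0.15 0.39 0 0 0 0;1 -0.21 0.37 0 0 0 0;1 -0.28 0.35 0 0 0 0;1 -0.34 0.31 0 0 0 0;1 -0.39 0.25 0 0 0 0"

```text
t: 17.58
ee_pos: [0.598, -0.0512, 0.0469]
orientation: [-0.0, -0.021, 1.0, 0.0]
wrist_force: [-2.0, -2.1, -0.2]
finger_gap: 0.0001
grip_force: 1.1
```

Call:
servo_tool:
  series: "1 -0.3 0.1 0 0 0 0;1 -0.3 0.05 0 0 0 0;1 -0.2 0 0 0 0 0;1 -0.12 0 0 0 0 0;1 -0.12 0 0 0 0 0;1 0 0 0 0 0 0"

```text
t: 18.32
ee_pos: [0.6166, -0.0466, 0.0467]
orientation: [-0.009, -0.021, 1.0, 0.001]
wrist_force: [-34.0, -2.2, 18.3]
finger_gap: 0.0
grip_force: 17.0
```

Call:
servo_tool:
  series: "1 0.4 0 0 0 0 0;1 0.8 0 0 0 0 0;1 0.8 0 0 0 0 0;1 0.4 0 -1 0 0 0;1 0.4 0 -1 0 0 0;1 0.8 0 -1 0 0 0;1 1 0 -1 0 0 0;1 1 0 -1 0 0 0"

```text
t: 19.32
ee_pos: [0.4833, -0.053, 0.1731]
orientation: [0.001, -0.02, 1.0, -0.0]
wrist_force: [-0.0, -0.6, 0.0]
finger_gap: -0.0001
grip_force: 0.0
```

Call:
servo_tool:
  series: "1 1 0 -0.5 0 0 0;1 1 0 0 0 0 0;1 0.5 0 0 0 0 0;1 0 0 0 0 0 0"

```text
t: 19.82
ee_pos: [0.4212, -0.0555, 0.1848]
orientation: [0.0, -0.02, 1.0, -0.0]
wrist_force: [0.9, 1.1, -0.4]
finger_gap: -0.0
grip_force: 0.0
```

```bash
python3 - <<'E'
from h import *
o=[]
for c in ("scene","top"):
    p,d=capture(c)
    v=p[150:350,170:410] if c=="scene" else p[60:260,180:420]
    o.append(cv2.resize(v,None,fx=1.66,fy=1.66*1.5,interpolation=3) if 0 else cv2.resize(v,(400,333),interpolation=cv2.INTER_CUBIC))
    for l in ["tray_handle","latch_left_end","latch_right_end","spray","cup","measure","driver"]:
        print(c,l,[(np.round(q["position"],3).tolist(),round(q["score"],2)) for q in pinpoint(c,l)[:1]])
cv2.imwrite("pics/fin.png",np.hstack(o)); print(sense()["t"],sense()["ee_pos"])
E
```

```text
scene tray_handle [([0.608, 0.042, 0.044], 0.89)]
scene latch_left_end [([0.628, 0.092, 0.051], 0.61)]
scene latch_right_end [([0.635, -0.018, 0.053], 0.72)]
scene spray [([0.806, 0.099, 0.024], 0.82)]
scene cup [([0.535, -0.294, 0.0], 0.89)]
scene measure [([0.411, -0.218, 0.0], 0.81)]
scene driver [([0.422, 0.3, -0.0], 0.86)]
top tray_handle [([0.607, 0.038, 0.04], 0.82)]
top latch_left_end [([0.633, 0.098, 0.053], 0.64)]
top latch_right_end [([0.629, -0.017, 0.05], 0.74)]
top spray [([0.81, 0.105, 0.019], 0.69)]
top cup [([0.537, -0.294, 0.003], 0.7)]
top measure [([0.412, -0.221, 0.002], 0.56)]
top driver [([0.809, 0.105, 0.021], 0.22)]
20.625 [ 0.42109343 -0.05535265  0.18458489]
```

View pics/fin.png

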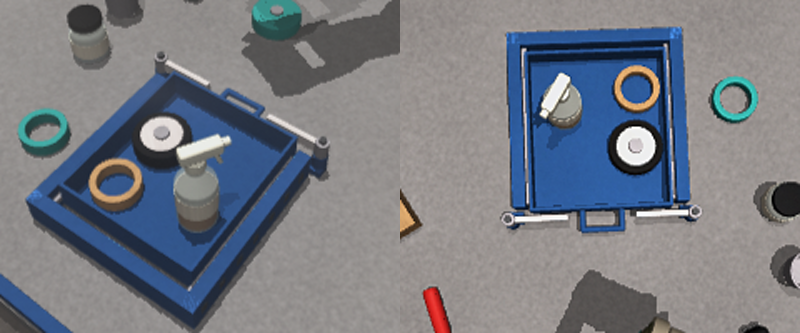

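```bash
python3 -c "
from rig import *
print(job_done())"
```

```text
the job is handed in; nothing more can be done
None
```

The tray is fully home and both latch arms lie across its front against their stops; the spray bottle is standing, the goods are in the tray, and the last pictures showed nothing on the bench moved. I handed the job in at about 21 s.

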